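# Stop the buffer and raise its eye shield

### The job

The buffing wheel is due to be changed: first press the large stop button on the switch box fully down with a fingertip and let it come up again, leaving the small start button alone. Then push the buffer's counterweighted eye shield up by its bar, smoothly and without gripping it, past its balance point until it swings over onto its back stop and stays raised by itself. Finish clear of everything, and leave the other things on the bench where they are.

Things in the scene. Friction and masses are not known exactly. Their poses are not given: they have to be found in the camera images.
- stop_top (a point): centre of the top face of the stop button: the larger of two round grey push buttons (40 mm across, with 7 mm of travel straight down against a spring, fully down at 5 N, springs back). The two stand on a flat grey switch box 150 x 90 x 40 mm fixed to the table, 73 mm apart along the box's long middle line
- stop (a joint): stop button's travel: 0 up, 0.007 m fully down
- start_top (a point): centre of the top face of the start button, the smaller one (20 mm across, 5 mm of travel, 4 N). Not to be pressed
- start (a joint): start button's travel: 0 up, 0.005 m fully down
- push_bar (a point): middle of the eye shield's push bar: level, black, rubber-sleeved, 130 mm long, 20 mm in diameter, parallel to the hinge, across the free ends of two thin aluminium arms 90 mm apart; a clear panel between the arms ends 35 mm short of the bar's middle. With the shield down it is 195 mm above the table, the part of the shield nearest the robot. It moves with the shield
- shield_hinge (a point): middle of the shield's level hinge axis, 110 mm above the table, 200 mm from push_bar, on the far side of the buffer. Its frame: y along the axis, -x level towards the bar's side, z up. The buffer is fixed: cotton wheel 112 mm across, up to 131 mm above the table, under the shield; motor housing 155 mm high beside the wheel on the robot's left
- shield (a joint): angle of the eye shield: 0 down on its lower stop (hinge-to-bar line rises 25 degrees from level, towards the robot), grows as the bar goes up and away, 1.4 rad on its back stop (bar 15 degrees past upright). Counterweighted, 0.7 to 1.1 kg: balances at 0.67 rad; below that it drops back, above that it swings on by itself, damped, to the back stop. About 3 N pushed level at the bar starts it
- jar_center (a point): bystander, loose: amber glass jar, 84 mm across, 100 mm high; its centre
- disc: bystander, loose: turned wooden disc 80 mm across, 26 mm high; origin at its underside
- wax: bystander, loose: brown bar of polishing wax 110 x 40 x 30 mm; origin at its underside
- bowl: bystander, loose: dark wooden bowl 100 mm across, 50 mm high; origin at its underside
- mug: bystander, loose: white mug 80 mm across, 90 mm high; origin at its underside
- blank: bystander, loose: square wooden blank 90 x 90 x 50 mm; origin at its underside
Not all that is in view belongs to the job. Leave any green or pink look-alike of the part that bears stop_top alone.

How it is judged:
By the outcome, as a careful person would: the job done as asked, in the order asked, and still so for the second after the job is handed in, with the robot touching nothing.
It also fails if it takes over 51 s, if anything falls off the work surface, if the arm or the gripper's body presses on something with over 40 N, if the wrist force passes 120 N, or if a joint passes its speed limit or range.

### The arm

A 6-joint arm with a two-finger parallel gripper is mounted at the origin on the work surface. World frame = base frame: x ahead of the robot, y to its left, z up, the work surface at z = 0. Lengths are in m, angles in rad, forces in N, time in s.
With the tool pointing down it reaches from about 0.275 to 1 m from the base axis. Payload 8.4 kg.
Tool frame: the origin (TCP) lies at the very end of the fingers, on their centre line; the grasp point (between the pads) lies 19 mm behind it; z points along the fingers, y is the line along which they close (so a half turn about z gives the same grasp; the last joint's range is limited). The gripper opens to 85 mm and grips with 20 to 120 N. Pads are 22 mm wide; open, the fingers measure 114 mm over their backs; the gripper's body (76 mm by 85 mm) begins 54 mm behind the grasp point. The pads swing forward as they close: fully open they stand 13 mm farther back than shut.
Start: joints at [1.158, 0.353, 1.633, -0, 1.155, -0.002], TCP at [0.25, 0.573, 0.231] pointing down, gripper open.
Joint ranges: [-2.63, 2.63], [-0.92, 2.1], [0.06, 2.66], [-1.3, 4.44], [0, 2.69], [-3.02, 3.02]. Speed limits (rad/s): [2.22, 2.22, 2.79, 3.14, 3.14, 3.14].

### API

Orientations are given as a rotation vector (axis times angle).
In Python, from workcell import bot gives the robot as it stands.
- The arm moves only by the tool servo_tool, never from a script. Its argument "increments" is a list of rows, each an object with "rotation": the turn, a rotation vector about the tool's x, y, z in units of 90 degrees (1.0 is 90 degrees), a list of three; "xyz": the shift along the tool's x, y, z in units of 0.4 m (1.0 is 0.4 m), a list of three; "jaw": the closure, from 0 (fully open) to 1 (shut). In form: [{"rotation": [ax, ay, az], "xyz": [dx, dy, dz], "jaw": jaw}, ...]. A call has 1 to 10 rows; each row is the pose to reach, as a shift and turn from the pose commanded when the call began, along the tool's axes at that moment; what a row does not reach only later rows make up. A row lasts 1/10 s, in which the tool goes at most 50 mm and 8.59 degrees, less where a joint would pass 70% of its speed; a pose out of reach is approached as far as the arm can. A call with a number of a shift or a turn outside -1 to 1 is refused whole. A call with a gripper value outside its range is refused whole. The fingers move at their own pace and stop on an object; "grip_force" is the grip in N (left out, the last holds). Time passes only in rows, so rows that repeat a pose let the fingers close. It gives the time, the measured TCP pose, the force, the opening and the grip force at its end, in the units of the state.
- bot.state(): the state, without advancing time (a new reading comes with each control period).
- bot.capture(name): name is "side" or "top"; returns the picture (480x640x3 uint8, red, green, blue); there is no depth.
- bot.camera_info(name): a dict with "fx", "fy", "cx", "cy" (pixels), "T" (4x4, takes a point from camera to world coordinates). Camera axes: x right, y up, looking along -z (the intrinsics and any distortion apply to the point x, -y, -z); pixel columns grow to the right and rows downward; lengths in m; the calibration is good to about 2 mm. A picture is of the moment at which its call begins. camera_info takes no time and is no camera call.
- bot.finish_job(): hands the job in; it is judged then, once.
The state is a dict: "time_s": time; "qpos": joint angles; "dq": joint speeds; "effort": joint torques, N m; "eef_pos": TCP position; "orientation": TCP orientation; "contact_force": force on the tool from outside, world axes, zero at the start; "wrist_torque": the same for the moment, N m; "width": finger opening in m; "grip_force": force on a finger pad.
Only numpy, scipy, OpenCV 4.12 (cv2) and the standard library are available. Lean on these libraries where they do the work, as an engineer would, in place of code of your own. Each camera call takes 0.05 s, during which the arm holds its last target. There are 200 camera calls.

## Working session

There is one attempt and no reset: what is moved stays moved. The work goes in short steps, Python scripts to look and compute and a tool call to move; the robot and the scene stay as the last step left them, time stands still between calls to the robot, and variables do not carry over. Pictures are saved under pics/ and viewed, at most 10 in all, crops included, and the job is handed in when it is done.

Besides the shell and the picture viewer there is one more tool, called after "Call:" by a JSON object that holds its "op" and its "data", one argument or row to a line. servo_tool: Moves the arm, as the interface text tells. Shifts and turns lie within -1 to 1; 1 stands for 0.4 m of shift or 90 degrees of turn. Its arguments: {"type":"object","properties":{"increments":{"type":"array","items":{"type":"object","properties":{"rotation":{"type":"array","items":{"type":"number","minimum":-1,"maximum":1}},"xyz":{"type":"array","items":{"type":"number","minimum":-1,"maximum":1}},"jaw":{"type":"number"}}}},"grip_force":{"type":"number"}},"required":["increments"]}

```bash
mkdir -p pics; python3 - <<'E'
from workcell import bot
import cv2, numpy as np
np.set_printoptions(precision=4,suppress=True)
for n in("side","top"):
    cv2.imwrite(f"pics/{n}0.png",bot.capture(n)[:,:,::-1]); i=bot.camera_info(n); print(n,i)
print(bot.state())
E
```

```text
side {'fx': 479.5722823171579, 'fy': 479.5722823171579, 'cx': 316.6475261580404, 'cy': 237.575629774176, 'T': array([[ 0.9665,  0.1885, -0.1741,  0.2999],
       [-0.2566,  0.7008, -0.6656, -0.822 ],
       [-0.0034,  0.688 ,  0.7257,  0.9537],
       [ 0.    ,  0.    ,  0.    ,  1.    ]])}
top {'fx': 497.2311007581863, 'fy': 497.2311007581863, 'cx': 316.47191935956596, 'cy': 241.3649160777229, 'T': array([[ 0.0167,  0.9963, -0.084 ,  0.3733],
       [-0.9998,  0.0175,  0.0089, -0.0551],
       [ 0.0104,  0.0838,  0.9964,  1.5487],
       [ 0.    ,  0.    ,  0.    ,  1.    ]])}
{'time_s': 0.1, 'qpos': array([ 1.1576,  0.3536,  1.6341, -0.    ,  1.1552, -0.0024]), 'dq': array([ 0.0004, -0.0023, -0.0042, -0.0014, -0.0008, -0.0002]), 'effort': array([  0.0015, -60.635 , -34.2823,   0.0002,   0.0039,   0.    ]), 'eef_pos': array([0.2494, 0.5726, 0.2306]), 'orientation': array([-0.6407, -3.0753,  0.002 ]), 'contact_force': array([ 0.5973, -0.7979, -0.332 ]), 'wrist_torque': array([-0.0101, -0.0002, -0.0421]), 'grip_force': 0.0, 'width': 0.08539013088045373}
```

View pics/side0.png

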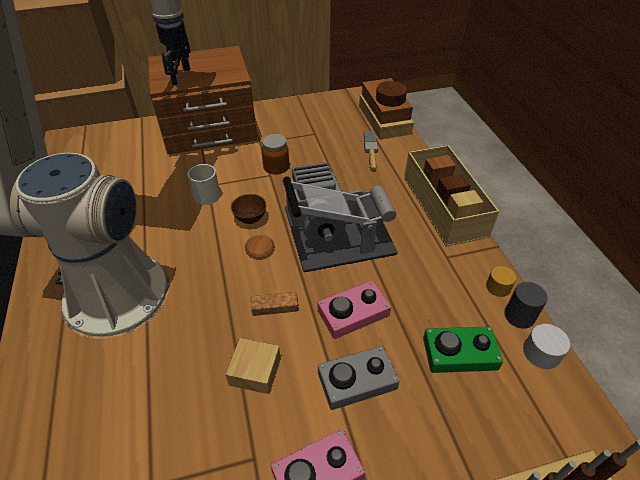

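View pics/top0.png

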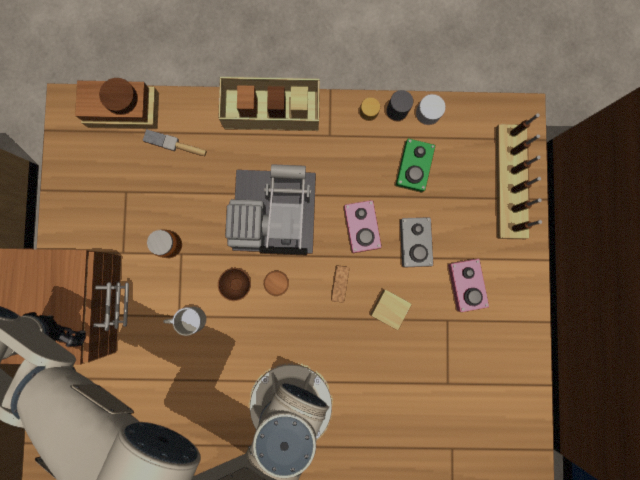

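The top view shows the robot base at about (290,400) and the buffer at (275,210), with its bar near (290,242). The side view shows the bar near (292,197).

Stop button candidates in the top view:
- Grey box: large (417,257), small (417,229). This one matches the description.
- Pink box: (366,237).
- Second pink box: (473,297).
- Green box: (415,174).

I'll check the choice with one close crop.

```bash
cat > h.py <<'E'
from workcell import bot
import cv2, numpy as np
np.set_printoptions(precision=4,suppress=True)
C={n:bot.camera_info(n) for n in("side","top")}
def ray(n,p):
    i=C[n]; T=i["T"]; d=np.array([(p[0]-i["cx"])/i["fx"],-(p[1]-i["cy"])/i["fy"],-1.])
    return T[:3,3],T[:3,:3]@d
def onplane(n,p,z):
    o,d=ray(n,p); return o+d*(z-o[2])/d[2]
def tri(ps,pt):
    (a,u),(b,v)=ray("side",ps),ray("top",pt)
    s=np.linalg.lstsq(np.c_[u,-v],b-a,rcond=None)[0]
    p,q=a+u*s[0],b+v*s[1]; return (p+q)/2,np.linalg.norm(p-q)
def proj(n,P):
    i=C[n]; c=np.linalg.inv(i["T"])@np.r_[P,1]; return np.array([i["cx"]-i["fx"]*c[0]/c[2],i["cy"]+i["fy"]*c[1]/c[2]])
E
python3 - <<'E'
from h import *
s=cv2.imread("pics/side0.png");t=cv2.imread("pics/top0.png")
def cr(im,x,y,w,h,k): return cv2.resize(im[y:y+h,x:x+w],None,fx=k,fy=k,interpolation=cv2.INTER_CUBIC)
# 2x2: each 400x300
a=np.vstack([np.hstack([cr(s,310,335,100,75,4),cr(t,375,205,100,75,4)]),np.hstack([cr(s,275,160,133,100,3)[:300,:399],cr(t,220,160,133,100,3)[:300,:399]])[:,:798] if 0 else np.pad(np.hstack([cr(s,275,160,133,100,3),cr(t,220,160,133,100,3)]),((0,0),(0,2),(0,0)))])
cv2.imwrite("pics/crop.png",a)
for n,im,r in(("side",s,(310,335,100,75)),("top",t,(395,210,45,65))):
    x,y,w,h=r; g=cv2.cvtColor(im,cv2.COLOR_BGR2GRAY)[y:y+h,x:x+w]
    for th in(50,60,70,85):
        k,l,st,ce=cv2.connectedComponentsWithStats((g<th).astype(np.uint8))
        print(n,th,[(*(ce[j]+[x,y]).round(1),*st[j][2:]) for j in range(1,k) if 40<st[j][4]<1500])
E
```

```text
side 50 [(np.float64(374.8), np.float64(366.4), np.int32(17), np.int32(18), np.int32(183)), (np.float64(341.7), np.float64(378.6), np.int32(27), np.int32(27), np.int32(306)), (np.float64(357.8), np.float64(394.4), np.int32(81), np.int32(42), np.int32(500))]
side 60 [(np.float64(374.8), np.float64(366.4), np.int32(18), np.int32(18), np.int32(188)), (np.float64(341.9), np.float64(378.5), np.int32(27), np.int32(28), np.int32(318)), (np.float64(357.0), np.float64(394.4), np.int32(81), np.int32(42), np.int32(550))]
side 70 [(np.float64(374.8), np.float64(366.3), np.int32(18), np.int32(18), np.int32(194)), (np.float64(341.9), np.float64(378.0), np.int32(27), np.int32(28), np.int32(341)), (np.float64(356.8), np.float64(394.4), np.int32(81), np.int32(43), np.int32(589))]
side 85 [(np.float64(323.7), np.float64(348.0), np.int32(11), np.int32(27), np.int32(70)), (np.float64(374.9), np.float64(366.1), np.int32(19), np.int32(18), np.int32(206)), (np.float64(341.6), np.float64(377.8), np.int32(27), np.int32(28), np.int32(356)), (np.float64(356.5), np.float64(394.6), np.int32(81), np.int32(43), np.int32(641))]
top 50 [(np.float64(401.2), np.float64(242.4), np.int32(3), np.int32(46), np.int32(53))]
top 60 [(np.float64(401.2), np.float64(242.5), np.int32(4), np.int32(46), np.int32(92)), (np.float64(413.2), np.float64(251.9), np.int32(11), np.int32(16), np.int32(48))]
top 70 [(np.float64(401.3), np.float64(244.0), np.int32(4), np.int32(48), np.int32(117)), (np.float64(416.1), np.float64(228.9), np.int32(12), np.int32(11), np.int32(59)), (np.float64(416.1), np.float64(252.9), np.int32(19), np.int32(18), np.int32(98))]
top 85 [(np.float64(401.0), np.float64(242.5), np.int32(5), np.int32(48), np.int32(160)), (np.float64(416.3), np.float64(228.8), np.int32(12), np.int32(11), np.int32(78)), (np.float64(416.8), np.float64(252.9), np.int32(19), np.int32(18), np.int32(139))]
```

View pics/crop.png

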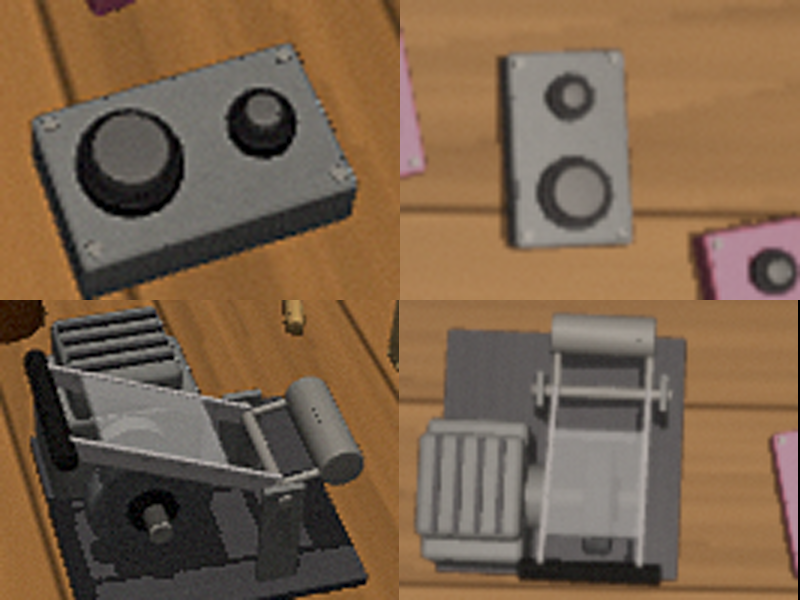

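```bash
python3 - <<'E'
from h import *
for n,a,b in(("stop",(343,375),(420,253)),("start",(376.2,362),(418.2,229)),("bar",(292,197),(284,251)),("barL",(287.3,181),(262.5,250.5)),("barR",(296.5,212.5),(305.5,251.3))):
    print(n,*tri(a,b))
print("bar plane",onplane("side",(292,197),.195),onplane("top",(284,251),.195), "hinge",onplane("top",(288.3,190.3),.11))
c=[((503-400)/4+375,205+52/4),((625-400)/4+375,205+50/4),((632-400)/4+375,205+242/4),((513-400)/4+375,205+245/4)]
P=[onplane("top",p,.04) for p in c];print(np.array(P),np.mean(P,0))
for n,p,z in(("bowl",(234,284),.04),("disc",(276,283),.026),("wax",(341,284),.03),("blank",(391,309),.05),("mug",(187,321),.09),("jar",(161,243),.1)): print(n,onplane("top",p,z))
E
```

```text
stop [ 0.4694 -0.3818  0.052 ] 0.0005284302792950286
start [ 0.5421 -0.3751  0.059 ] 0.000759676901789563
bar [0.46   0.021  0.1915] 0.0005960085613344104
barL [0.4609 0.0794 0.1935] 0.00191781240114406
barR [ 0.4587 -0.0376  0.195 ] 0.002003154688824545
bar plane [0.4596 0.0171 0.195 ] [0.4595 0.0208 0.195 ] hinge [0.6431 0.017  0.11  ]
[[ 0.5768 -0.3255  0.04  ]
 [ 0.58   -0.4191  0.04  ]
 [ 0.4331 -0.4241  0.04  ]
 [ 0.4292 -0.3335  0.04  ]] [ 0.5048 -0.3756  0.04  ]
bowl [0.367  0.1781 0.04  ]
disc [0.3721 0.0525 0.026 ]
wax [ 0.3724 -0.1456  0.03  ]
blank [ 0.3003 -0.2951  0.05  ]
mug [0.2582 0.3031 0.09  ]
jar [0.4827 0.3848 0.1   ]
```

The crop confirms the grey box. Its stop button is the larger one, at side (343,375) and top (420,253). The start button is at side (376,362). The measured spacing of 73 mm and bar height of 192–195 mm both agree with the description. I'm setting out with the fingers shut, high over the bench.

Call:
{"op": "servo_tool", "data": {
  "increments": [
    {"rotation":[0,0,0],"xyz":[0,0,-0.1],"jaw":1},
    {"rotation":[0,0,-0.1],"xyz":[-0.08,-0.1,-0.2],"jaw":1},
    {"rotation":[0,0,-0.18],"xyz":[-0.16,-0.21,-0.2],"jaw":1},
    {"rotation":[0,0,-0.261],"xyz":[-0.23,-0.31,-0.2],"jaw":1},
    {"rotation":[0,0,-0.261],"xyz":[-0.3,-0.41,-0.2],"jaw":1},
    {"rotation":[0,0,-0.261],"xyz":[-0.37,-0.5,-0.2],"jaw":1},
    {"rotation":[0,0,-0.261],"xyz":[-0.44,-0.6,-0.2],"jaw":1},
    {"rotation":[0,0,-0.261],"xyz":[-0.51,-0.69,-0.2],"jaw":1},
    {"rotation":[0,0,-0.261],"xyz":[-0.58,-0.79,-0.2],"jaw":1},
    {"rotation":[0,0,-0.261],"xyz":[-0.65,-0.88,-0.2],"jaw":1}
  ]
}}

```text
time_s: 1.1
eef_pos: [0.347, 0.1445, 0.3113]
orientation: [0.0, 3.141, 0.0]
contact_force: [0.5, 0.5, -0.4]
width: 0.0
grip_force: 0.0
```

Call:
{"op": "servo_tool", "data": {
  "increments": [
    {"rotation":[0,0,0],"xyz":[-0.02,-0.1,0]},
    {"rotation":[0,0,0],"xyz":[-0.04,-0.2,0]},
    {"rotation":[0,0,0],"xyz":[-0.07,-0.3,0]},
    {"rotation":[0,0,0],"xyz":[-0.1,-0.4,0]},
    {"rotation":[0,0,0],"xyz":[-0.13,-0.5,0]},
    {"rotation":[0,0,0],"xyz":[-0.16,-0.6,0]},
    {"rotation":[0,0,0],"xyz":[-0.2,-0.7,0]},
    {"rotation":[0,0,0],"xyz":[-0.24,-0.8,0]},
    {"rotation":[0,0,0],"xyz":[-0.28,-0.9,0]},
    {"rotation":[0,0,0],"xyz":[-0.305,-1.0,0]}
  ]
}}

```text
invalid input
```

Call:
{"op": "servo_tool", "data": {
  "increments": [
    {"rotation":[0,0,0],"xyz":[0,-0.1,0]},
    {"rotation":[0,0,0],"xyz":[0,-0.2,0.04]},
    {"rotation":[0,0,0],"xyz":[0,-0.29,0.1]},
    {"rotation":[0,0,0],"xyz":[0,-0.316,0.2]},
    {"rotation":[0,0,0],"xyz":[0,-0.316,0.3]},
    {"rotation":[0,0,0],"xyz":[0,-0.316,0.4]},
    {"rotation":[0,0,0],"xyz":[0,-0.316,0.5]},
    {"rotation":[0,0,0],"xyz":[0,-0.316,0.55]},
    {"rotation":[0,0,0],"xyz":[0,-0.316,0.55]}
  ]
}}

```text
invalid input
```

```bash
python3 - <<'E'
from h import *
s=bot.capture("side")[:,:,::-1];t=bot.capture("top")[:,:,::-1]
def cr(im,x,y,w,h,k): return cv2.resize(im[y:y+h,x:x+w],None,fx=k,fy=k,interpolation=cv2.INTER_CUBIC)
cv2.imwrite("pics/near.png",np.hstack([cr(s,300,310,133,125,3),cr(t,360,190,133,125,3)]))
p=bot.state();print(p["eef_pos"],p["qpos"],proj("side",p["eef_pos"]),proj("top",p["eef_pos"]))
E
```

```text
[0.348  0.1415 0.3112] [ 0.3838 -0.1393  2.0117 -0.002   1.2695 -1.1791] [231.3037 133.4612] [231.6127 292.132 ]
```

View pics/near.png

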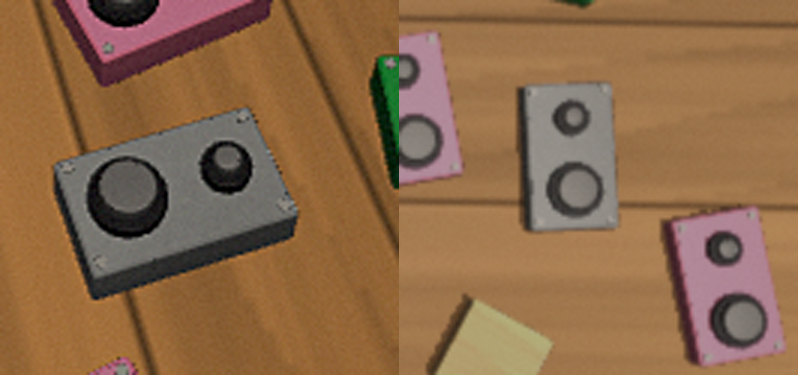

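The move was refused because the rows had no jaw value, so the tool isn't in the picture. The picture shows only the untouched box, with the stop button at crop (127,188) in the left half. I'll resend with the jaw value.

Call:
{"op": "servo_tool", "data": {
  "increments": [
    {"rotation":[0,0,0],"xyz":[-0.02,-0.1,0],"jaw":1},
    {"rotation":[0,0,0],"xyz":[-0.04,-0.2,0],"jaw":1},
    {"rotation":[0,0,0],"xyz":[-0.07,-0.3,0],"jaw":1},
    {"rotation":[0,0,0],"xyz":[-0.1,-0.4,0],"jaw":1},
    {"rotation":[0,0,0],"xyz":[-0.13,-0.5,0],"jaw":1},
    {"rotation":[0,0,0],"xyz":[-0.16,-0.6,0],"jaw":1},
    {"rotation":[0,0,0],"xyz":[-0.2,-0.7,0],"jaw":1},
    {"rotation":[0,0,0],"xyz":[-0.24,-0.8,0],"jaw":1},
    {"rotation":[0,0,0],"xyz":[-0.28,-0.9,0],"jaw":1},
    {"rotation":[0,0,0],"xyz":[-0.3,-1.0,0],"jaw":1}
  ]
}}

```text
time_s: 2.2
eef_pos: [0.4683, -0.2548, 0.3108]
orientation: [0.001, 3.142, 0.001]
contact_force: [1.8, 1.2, 0.7]
width: -0.0003
grip_force: 0.0
```

Call:
{"op": "servo_tool", "data": {
  "increments": [
    {"rotation":[0,0,0],"xyz":[0,-0.1,0],"jaw":1},
    {"rotation":[0,0,0],"xyz":[0,-0.2,0.04],"jaw":1},
    {"rotation":[0,0,0],"xyz":[0,-0.29,0.1],"jaw":1},
    {"rotation":[0,0,0],"xyz":[0,-0.31,0.2],"jaw":1},
    {"rotation":[0,0,0],"xyz":[0,-0.31,0.3],"jaw":1},
    {"rotation":[0,0,0],"xyz":[0,-0.31,0.4],"jaw":1},
    {"rotation":[0,0,0],"xyz":[0,-0.31,0.5],"jaw":1},
    {"rotation":[0,0,0],"xyz":[0,-0.31,0.55],"jaw":1},
    {"rotation":[0,0,0],"xyz":[0,-0.31,0.55],"jaw":1}
  ]
}}

```text
time_s: 3.1
eef_pos: [0.4655, -0.3754, 0.0877]
orientation: [-0.001, -3.137, -0.007]
contact_force: [-0.3, -0.6, -1.1]
width: -0.0002
grip_force: 0.0
```

```bash
python3 - <<'E'
from h import *
s=bot.capture("side")[:,:,::-1];t=bot.capture("top")[:,:,::-1]
def cr(im,x,y,w,h,k): return cv2.resize(im[y:y+h,x:x+w],None,fx=k,fy=k,interpolation=cv2.INTER_CUBIC)
cv2.imwrite("pics/near2.png",np.hstack([cr(s,300,310,133,125,3),cr(t,360,190,133,125,3)]))
p=bot.state();print(p["eef_pos"],p["qpos"],p["contact_force"],proj("side",p["eef_pos"]),proj("top",p["eef_pos"]))
E
```

```text
[ 0.4675 -0.3773  0.0914] [-0.6816  0.4785  1.7952  0.0001  0.8684 -2.2521] [ 0.326  -0.1193  0.4277] [342.2378 363.6472] [421.3548 252.9169]
```

View pics/near2.png

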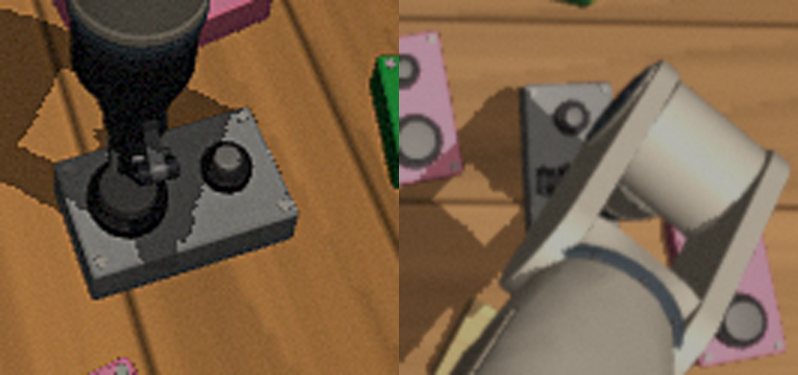

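The tool is over the stop button. In the left half the fingertips are near crop (150,168), against a predicted (127,161). I'll zoom in, because the shadow makes this unclear.

```bash
python3 - <<'E'
from h import *
s=bot.capture("side")[:,:,::-1]
x,y=315,320
im=cv2.resize(s[y:y+75,x:x+80],None,fx=8,fy=8,interpolation=cv2.INTER_CUBIC)
im=np.clip(255*(im/255.)**.5,0,255).astype(np.uint8)
e=bot.state()["eef_pos"]
for P in(e,e+[0,0,.03],e+[.011,0,0],e-[.011,0,0],e+[0,.015,0],e-[0,.015,0]):
    q=(proj("side",P)-[x,y]+.5)*8; cv2.circle(im,tuple(int(v) for v in q),3,(0,0,255),-1)
cv2.imwrite("pics/z.png",im);print(e)
E
```

```text
[ 0.4679 -0.3778  0.0923]
```

View pics/z.png

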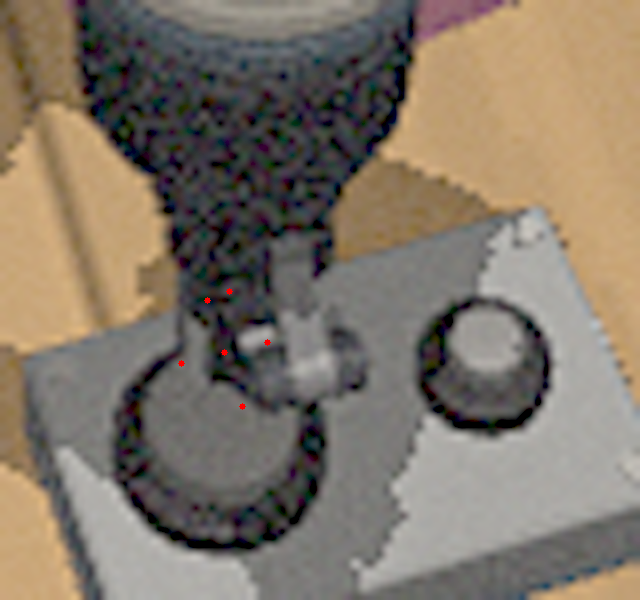

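The shadowed fingers end at about zoom (245,405), which matches the projected tip edge. The light patch to their right is the lit top of the box. The tip is over the large button, so I'll descend slowly.

Call:
{"op": "servo_tool", "data": {
  "increments": [
    {"rotation":[0,0,0],"xyz":[0,-0.01,0.03],"jaw":1},
    {"rotation":[0,0,0],"xyz":[0,-0.01,0.055],"jaw":1},
    {"rotation":[0,0,0],"xyz":[0,-0.01,0.075],"jaw":1},
    {"rotation":[0,0,0],"xyz":[0,-0.01,0.085],"jaw":1},
    {"rotation":[0,0,0],"xyz":[0,-0.01,0.09],"jaw":1},
    {"rotation":[0,0,0],"xyz":[0,-0.01,0.09],"jaw":1},
    {"rotation":[0,0,0],"xyz":[0,-0.01,0.09],"jaw":1}
  ]
}}

```text
time_s: 3.95
eef_pos: [0.467, -0.3818, 0.056]
orientation: [0.001, 3.141, -0.0]
contact_force: [-1.9, 0.5, 9.0]
width: 0.0002
grip_force: 4.3
```

Call:
{"op": "servo_tool", "data": {
  "increments": [
    {"rotation":[0,0,0],"xyz":[0,0,0.005],"jaw":1},
    {"rotation":[0,0,0],"xyz":[0,0,0.005],"jaw":1},
    {"rotation":[0,0,0],"xyz":[0,0,0.01],"jaw":1},
    {"rotation":[0,0,0],"xyz":[0,0,0.01],"jaw":1}
  ]
}}

```text
time_s: 4.35
eef_pos: [0.4672, -0.382, 0.0554]
orientation: [0.001, 3.141, -0.001]
contact_force: [-11.6, 8.0, 43.1]
width: 0.0003
grip_force: 22.0
```

The reading is 43 N with z no longer falling, so the button is on its stop. I'll release it straight up and go round to the front of the bar.

Call:
{"op": "servo_tool", "data": {
  "increments": [
    {"rotation":[0,0,0],"xyz":[0,0,-0.03],"jaw":1},
    {"rotation":[0,0,0],"xyz":[0,0,-0.1],"jaw":1},
    {"rotation":[0,0,0],"xyz":[0,0,-0.2],"jaw":1},
    {"rotation":[0,0,0],"xyz":[0,0,-0.3],"jaw":1},
    {"rotation":[0,0,0],"xyz":[0,0,-0.4],"jaw":1},
    {"rotation":[0,0,0],"xyz":[0,0,-0.5],"jaw":1},
    {"rotation":[0,0,0],"xyz":[0.03,0.07,-0.55],"jaw":1},
    {"rotation":[0,0,0],"xyz":[0.07,0.17,-0.55],"jaw":1},
    {"rotation":[0,0,0],"xyz":[0.11,0.27,-0.55],"jaw":1},
    {"rotation":[0,0,0],"xyz":[0.15,0.37,-0.55],"jaw":1}
  ]
}}

```text
time_s: 5.35
eef_pos: [0.406, -0.2321, 0.2712]
orientation: [-0.002, -3.142, -0.0]
contact_force: [0.4, 0.8, 1.6]
width: -0.0001
grip_force: 0.0
```

Call:
{"op": "servo_tool", "data": {
  "increments": [
    {"rotation":[0,0,0],"xyz":[0.03,0.1,0],"jaw":1},
    {"rotation":[0,0,0],"xyz":[0.05,0.2,0],"jaw":1},
    {"rotation":[0,0,0],"xyz":[0.05,0.3,0],"jaw":1},
    {"rotation":[0,0,0],"xyz":[0.05,0.4,0],"jaw":1},
    {"rotation":[0,0,0],"xyz":[0.05,0.5,0],"jaw":1},
    {"rotation":[0,0,0],"xyz":[0.05,0.58,0],"jaw":1},
    {"rotation":[0,0,0],"xyz":[0.05,0.635,0],"jaw":1},
    {"rotation":[0,0,0],"xyz":[0.05,0.635,0.05],"jaw":1},
    {"rotation":[0,0,0],"xyz":[0.05,0.635,0.1],"jaw":1},
    {"rotation":[0,0,0],"xyz":[0.05,0.635,0.1],"jaw":1}
  ]
}}

```text
time_s: 6.35
eef_pos: [0.3854, 0.0206, 0.2293]
orientation: [-0.0, -3.137, 0.0]
contact_force: [0.1, -0.1, 0.7]
width: -0.0002
grip_force: 0.0
```

```bash
python3 - <<'E'
from h import *
s=bot.capture("side")[:,:,::-1];t=bot.capture("top")[:,:,::-1]
def cr(im,x,y,w,h,k): return cv2.resize(im[y:y+h,x:x+w],None,fx=k,fy=k,interpolation=cv2.INTER_CUBIC)
cv2.imwrite("pics/bar.png",np.vstack([cr(s,230,90,160,110,4)[:, :640],cr(s,300,335,160,38,4)]))
p=bot.state();print(p["time_s"],p["eef_pos"],p["qpos"],p["contact_force"],proj("side",p["eef_pos"]))
E
```

```text
6.45 [0.3871 0.0204 0.2315] [ 0.0487 -0.0322  2.1014  0.      1.0733 -1.5212] [ 0.647  -1.2332  0.9659] [260.1964 189.6651]
```

View pics/bar.png

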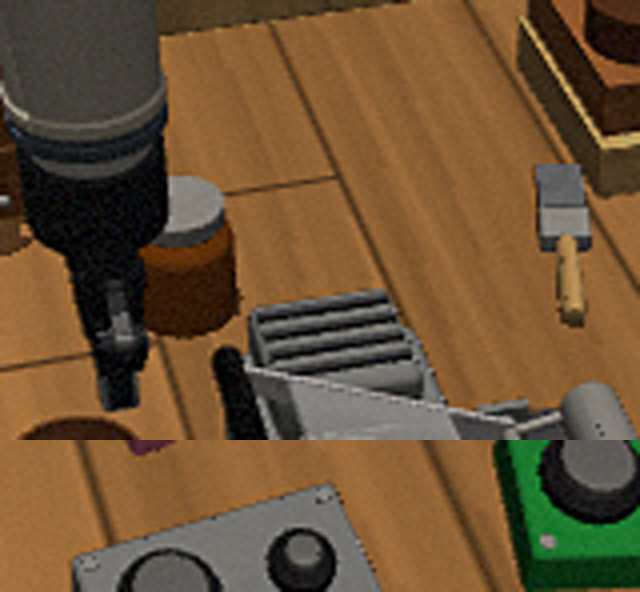

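The tip shows at crop (118,400), exactly where predicted, in front of the black bar at (230,360). The stop button is back up. I'll go down and approach the bar.

Call:
{"op": "servo_tool", "data": {
  "increments": [
    {"rotation":[0,0,0],"xyz":[0,0,0.06],"jaw":1},
    {"rotation":[0,0,0],"xyz":[0,0,0.12],"jaw":1},
    {"rotation":[0,0,0],"xyz":[-0.02,0,0.155],"jaw":1},
    {"rotation":[0,0,0],"xyz":[-0.05,0,0.158],"jaw":1},
    {"rotation":[0,0,0],"xyz":[-0.08,0,0.158],"jaw":1},
    {"rotation":[0,0,0],"xyz":[-0.1,0,0.158],"jaw":1},
    {"rotation":[0,0,0],"xyz":[-0.105,0,0.158],"jaw":1},
    {"rotation":[0,0,0],"xyz":[-0.105,0,0.158],"jaw":1}
  ]
}}

```text
time_s: 7.25
eef_pos: [0.4299, 0.0204, 0.1686]
orientation: [0.001, 3.141, -0.0]
contact_force: [0.4, 0.1, -0.0]
width: 0.0
grip_force: 0.0
```

Call:
{"op": "servo_tool", "data": {
  "increments": [
    {"rotation":[0,0,0],"xyz":[-0.012,0,0],"jaw":1},
    {"rotation":[0,0,0],"xyz":[-0.022,0,-0.004],"jaw":1},
    {"rotation":[0,0,0],"xyz":[-0.032,0,-0.018],"jaw":1},
    {"rotation":[0,0,0],"xyz":[-0.043,0,-0.037],"jaw":1},
    {"rotation":[0,0,0],"xyz":[-0.053,0,-0.056],"jaw":1},
    {"rotation":[0,0,0],"xyz":[-0.065,0,-0.075],"jaw":1},
    {"rotation":[0,0,0],"xyz":[-0.078,0,-0.092],"jaw":1},
    {"rotation":[0,0,0],"xyz":[-0.092,0,-0.11],"jaw":1},
    {"rotation":[0,0,0],"xyz":[-0.106,0,-0.125],"jaw":1},
    {"rotation":[0,0,0],"xyz":[-0.121,0,-0.141],"jaw":1}
  ]
}}

```text
time_s: 8.25
eef_pos: [0.4743, 0.02, 0.2246]
orientation: [-0.001, -3.134, 0.001]
contact_force: [-9.0, -1.0, 5.4]
width: -0.0005
grip_force: 4.1
```

Call:
{"op": "servo_tool", "data": {
  "increments": [
    {"rotation":[0,0,0],"xyz":[-0.016,0,-0.016],"jaw":1},
    {"rotation":[0,0,0],"xyz":[-0.032,0,-0.03],"jaw":1},
    {"rotation":[0,0,0],"xyz":[-0.049,0,-0.043],"jaw":1},
    {"rotation":[0,0,0],"xyz":[-0.066,0,-0.057],"jaw":1},
    {"rotation":[0,0,0],"xyz":[-0.085,0,-0.068],"jaw":1},
    {"rotation":[0,0,0],"xyz":[-0.104,0,-0.08],"jaw":1},
    {"rotation":[0,0,0],"xyz":[-0.123,0,-0.09],"jaw":1},
    {"rotation":[0,0,0],"xyz":[-0.142,0,-0.1],"jaw":1},
    {"rotation":[0,0,0],"xyz":[-0.162,0,-0.109],"jaw":1},
    {"rotation":[0,0,0],"xyz":[-0.183,0,-0.117],"jaw":1}
  ]
}}

```text
time_s: 9.25
eef_pos: [0.5517, 0.0203, 0.2716]
orientation: [0.001, 3.141, 0.0]
contact_force: [1.0, -0.1, 0.2]
width: 0.0001
grip_force: 0.1
```

Call:
{"op": "servo_tool", "data": {
  "increments": [
    {"rotation":[0,0,0],"xyz":[-0.02,0,-0.007],"jaw":1},
    {"rotation":[0,0,0],"xyz":[-0.04,0,-0.012],"jaw":1},
    {"rotation":[0,0,0],"xyz":[-0.04,0,-0.012],"jaw":1}
  ]
}}

```text
time_s: 9.55
eef_pos: [0.5681, 0.0203, 0.2763]
orientation: [0.001, 3.141, 0.0]
contact_force: [0.3, -1.0, -1.1]
width: 0.0001
grip_force: 0.0
```

```bash
python3 - <<'E'
from h import *
s=bot.capture("side")[:,:,::-1]
cv2.imwrite("pics/pushed.png",cv2.resize(s[60:290,200:440],None,fx=2.5,fy=2.5))
p=bot.state();print(p["time_s"],p["eef_pos"],p["contact_force"])
E
```

```text
9.6 [0.5673 0.0203 0.276 ] [ 0.6514  1.3339 -0.2971]
```

View pics/pushed.png

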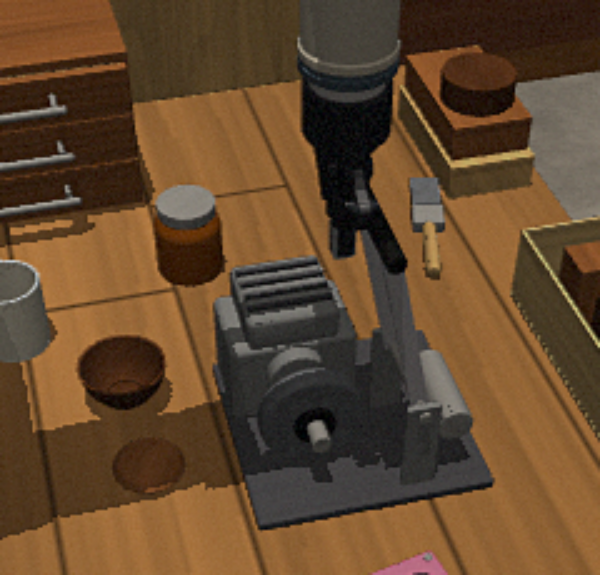

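The bar, at crop (390,245), has left the finger and is swinging on by itself. I'll back away level and then up, and let it settle.

Call:
{"op": "servo_tool", "data": {
  "increments": [
    {"rotation":[0,0,0],"xyz":[0.03,0,0],"jaw":1},
    {"rotation":[0,0,0],"xyz":[0.1,0,0],"jaw":1},
    {"rotation":[0,0,0],"xyz":[0.2,0,-0.03],"jaw":1},
    {"rotation":[0,0,0],"xyz":[0.3,0,-0.08],"jaw":1},
    {"rotation":[0,0,0],"xyz":[0.38,0,-0.14],"jaw":1},
    {"rotation":[0,0.0,0],"xyz":[0.43,0.08,-0.2],"jaw":1},
    {"rotation":[0,0,0],"xyz":[0.45,0.17,-0.2],"jaw":1},
    {"rotation":[0,0,0],"xyz":[0.45,0.27,-0.2],"jaw":1},
    {"rotation":[0,0,0],"xyz":[0.45,0.36,-0.2],"jaw":1},
    {"rotation":[0,0,0],"xyz":[0.45,0.4,-0.2],"jaw":1}
  ]
}}

```text
time_s: 10.6
eef_pos: [0.3855, 0.1824, 0.356]
orientation: [0.001, -3.141, -0.001]
contact_force: [0.3, 0.0, -0.3]
width: -0.0002
grip_force: 0.0
```

Call:
{"op": "servo_tool", "data": {
  "increments": [
    {"rotation":[0,0,0],"xyz":[0,0,0],"jaw":1},
    {"rotation":[0,0,0],"xyz":[0,0,0],"jaw":1},
    {"rotation":[0,0,0],"xyz":[0,0,0],"jaw":1},
    {"rotation":[0,0,0],"xyz":[0,0,0],"jaw":1},
    {"rotation":[0,0,0],"xyz":[0,0,0],"jaw":1},
    {"rotation":[0,0,0],"xyz":[0,0,0],"jaw":1},
    {"rotation":[0,0,0],"xyz":[0,0,0],"jaw":1},
    {"rotation":[0,0,0],"xyz":[0,0,0],"jaw":1},
    {"rotation":[0,0,0],"xyz":[0,0,0],"jaw":1},
    {"rotation":[0,0,0],"xyz":[0,0,0],"jaw":1}
  ]
}}

```text
time_s: 11.6
eef_pos: [0.387, 0.1804, 0.3561]
orientation: [-0.001, -3.141, 0.0]
contact_force: [-0.4, 0.1, 0.2]
width: -0.0003
grip_force: 0.0
```

```bash
python3 - <<'E'
from h import *
s=bot.capture("side")[:,:,::-1].copy()
B=np.array([.641+.2*np.sin(np.radians(15)),.02,.11+.2*np.cos(np.radians(15))])
q=proj("side",B);cv2.circle(s,tuple(int(v) for v in q),2,(0,0,255),-1)
cv2.imwrite("pics/end.png",s[60:420,180:500].repeat(1,0))
p=bot.state();print(p["time_s"],p["eef_pos"],p["contact_force"],q-[180,60])
E
```

```text
11.65 [0.387  0.1805 0.3561] [ 0.3802 -0.234  -0.281 ] [208.8827  83.2201]
```

View pics/end.png

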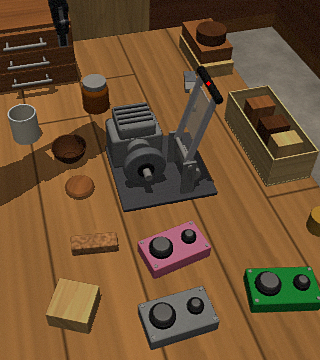

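The bar sits on the red mark at crop (209,83), the computed back-stop position. The buttons are up, the other things haven't moved and the arm is clear.

```bash
python3 -c "
from workcell import bot
print(bot.finish_job())"
```

```text
the job is handed in; nothing more can be done
None
```

The job is handed in at about 11.7 s: the stop button was pressed fully down and came back up, the eye shield is resting raised on its back stop, the start button and the other things were left alone, and the arm is clear; the verdict wasn't shown.

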